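Smooth a silver strip with a lapping block

ROBOT

A 7-joint arm with a two-finger parallel gripper is mounted at the origin on the work surface. World frame = base frame: x ahead of the robot, y to its left, z up, the work surface at z = 0. Lengths are in m, angles in rad, forces in N, time in s.
With the tool pointing down it reaches from about 0.4 to 0.85 m from the base axis. Payload 10.4 kg.
Tool frame: the origin (TCP) lies between the finger pads; the fingertips stand 22 mm ahead of it and the grasp point (between the pads) lies 3 mm ahead of it; z points along the fingers, y is the line along which they close (so a half turn about z gives the same grasp; the last joint's range is limited). The gripper opens to 85 mm and grips with 20 to 120 N. Pads are 22 mm wide; open, the fingers measure 114 mm over their backs; the gripper's body (76 mm by 85 mm) begins 54 mm behind the grasp point. The pads swing forward as they close: fully open they stand 13 mm farther back than shut.
Start: joints at [-1.283, 0.332, -0.065, 1.46, 0.022, 1.35, -0.088], TCP at [0.191, 0.595, 0.253] pointing down, gripper open.
Joint ranges: [-2.6, 2.6], [-0.5, 2.12], [-1.47, 1.34], [0.16, 2.42], [-1.27, 4.41], [0.06, 2.06], [-2.6, 2.6]. Speed limits (rad/s): [2.22, 2.22, 2.79, 2.79, 3.14, 3.14, 3.14].

INTERFACE

Orientations are given as a unit quaternion [x, y, z, w].
In Python, from workcell import manip, camera, ticket, boxes_of, outline_of gives the robot as it stands.
- The arm moves only by the tool carry_out, never from a script. Its argument "deltas" is a list of rows, each a list of 5 numbers: the shift along the tool's x, y, z as a fraction of full scale, then the turn about the tool's z as a fraction of full scale, then the opening, from -1 (shut) to 1 (fully open), so that 0 is half open. In form: [[tx, ty, tz, spin, gripper], ...]. A call has 1 to 20 rows; each row is the pose to reach, as a shift and turn from the pose commanded when the call began, along the tool's axes at that moment; what a row does not reach only later rows make up. Full scale, the value 1, is 150 mm for a shift and 30 degrees for a turn. A row lasts 1/8 s, in which the tool goes at most 62.5 mm and 10.7 degrees, less where a joint would pass 70% of its speed; a pose out of reach is approached as far as the arm can. A call with a number of a shift or a turn outside -1 to 1 is refused whole. A call with a gripper value outside its range is refused whole. The fingers move at their own pace and stop on an object; "force" is the grip in N (left out, the last holds). Time passes only in rows, so rows that repeat a pose let the fingers close. It gives the time, the measured TCP pose, the force, the opening and the grip force at its end, in the units of the state.
- manip.get_obs(): the state, without advancing time (a new reading comes with each control period).
- camera(name): name is "scene" or "top" or "wrist"; returns a dict with "img" (420x560x3 uint8, red, green, blue), "depth" (420x560 float32, m along the optical axis (not along the pixel's ray), 0 where there is no reading), "vertical_fov" (degrees; the focal length in pixels is half the picture's height over the tangent of half this angle, whatever the lens; pixels are square), "cx", "cy" (the principal point, pixels), "R" (3x3) and "t" (3): a world point X has camera coordinates R X + t. Camera axes: x right, y down, z forward; pixel columns grow to the right and rows downward; lengths in m; the calibration is good to about 2 mm. A picture is of the moment at which its call begins.
- ticket.hand_in(): hands the job in; it is judged then, once.
Trained networks look in a picture, given as the dict that the camera call returned (one of the last four; its "shot" number tells which), for a name from the list of things; names that differ only in an ending like _2 or _b are one class to them, and where a whole thing is asked for, a point or a joint stands for the part that bears it (a point fixed in the world has none). Each returns a list of dicts, best first, with "conf" (0 to 1); they miss things now and then, are a little off and sometimes report something else, mostly with a low value. They report only what shows in the picture. A call takes as long as a camera call. They do not tell look-alikes from the thing itself.
- boxes_of(query, picture): "position" ([x, y, z] in m, in world coordinates, good to about 4 mm: the middle of the surface that is visible of it).
- outline_of(query, picture): "region" (420x560 bool, what is visible of it).
The state is a dict: "clock": time; "joint_pos": joint angles; "joint_velocities": joint speeds; "tau": joint torques, N m; "position": TCP position; "ee_rot": TCP orientation; "ft_force": force on the tool from outside, world axes, zero at the start; "torque": the same for the moment, N m; "grip_width": opening from 0.0 (shut) to 1.0 (fully open); "grasp_force": force on a finger pad.
Only numpy, scipy, OpenCV 4.12 (cv2) and the standard library are available. Lean on these libraries where they do the work, as an engineer would, in place of code of your own. Each camera call takes 0.05 s, during which the arm holds its last target. There are 200 camera calls.

TASK

With the blue-soled lapping block, held flat and in line with the silver strip, make one unbroken stroke along the strip from its red-marked end to the other end, pressing steadily so that the sprung strip stays about half sunk, never bottoming out or losing contact on the way. Then lift the block off there, set it down flat in the red tray without dropping it, and let go. Leave the other things on the bench where they are.

Things in the scene. Friction and masses are not known exactly. Their poses are not given: they have to be found in the camera images.
- block_center (a point): Lapping block, loose, about 0.2 kg: blue sole 70 x 50 x 16 mm (length along its x) with a pale wooden ridge centred on top, 60 long (x), 24 wide (y), 48 mm high; 64 mm high in all, its two ends alike. Point: its centre, 32 mm above the underside; z up. Grip the ridge across its 24 mm; it spans from 16 mm below to 32 mm above this point. Stands upright on the bench at any yaw.
- rest: Work rest, fixed to the bench: dark steel base 250 x 90 x 35 mm carrying the sprung strip. Origin: centre of its underside, on the bench. Its x axis runs lengthwise from the red-marked end (20 mm red stripe across the base's top) to the plain end with two small bright studs; z up. Any yaw.
- plate_mid (a point): Centre of the top face of the sprung silver strip, 200 mm long (x) by 60 mm wide, centred on the rest with the same axes. Free, it is 50 mm above the bench, 15 mm proud of the dark base; it sinks straight down and cannot tilt. A full stroke takes the block's centre from about 65 mm on the red side of this point to about 65 mm past it.
- plate (a joint): How far the strip is pressed down, in m: 0 free, 0.015 bottomed out (flush with the dark base). Stiffness 1 N per mm wherever pressed; half sunk is 0.0075 (7.5 N). Springs back when released.
- tray: Red open tray, fixed to the bench: outside 170 (x) x 140 (y) x 30 mm high, walls and floor 5 mm thick. Origin: centre of its underside, on the bench; the floor's top is 5 mm above it.
- cup: Bystander, to be left alone: brass cup, 72 mm across, 80 mm high.
- jar: Bystander, to be left alone: amber glass jar, 66 mm across, 90 mm high.
- bangle: Bystander, to be left alone: silver bangle lying flat, 72 mm across, 14 mm high.
- hammer: Bystander, to be left alone: hammer, 220 mm long, lying.
- graver: Bystander, to be left alone: wooden-handled graver, 160 mm long, lying.
- bowl: Bystander, to be left alone: steel bowl, 150 mm across, 50 mm high.
- stake: Bystander, to be left alone: small dark steel mushroom stake, 80 mm high.
Mind the look-alikes: they are no part of the job. What is shaped like the part that bears block_center but purple or turquoise is not meant.

How it is judged:
By the outcome, as a careful person would: the job done as asked, in the order asked, and still so for the second after the job is handed in, with the robot touching nothing.
It also fails if it takes over 54 s, if anything falls off the work surface, if the arm or the gripper's body presses on something with over 40 N, if the wrist force passes 120 N, or if a joint passes its speed limit or range.

## Working session

There is one attempt and no reset: what is moved stays moved. The work goes in short steps, Python scripts to look and compute and a tool call to move; the robot and the scene stay as the last step left them, time stands still between calls to the robot, and variables do not carry over. Pictures are saved under pics/ and viewed, at most 10 in all, crops included, and the job is handed in when it is done.

Besides the shell and the picture viewer there is one more tool, called after "Call:" as name(argument=value, ...), one argument or row to a line, values as JSON. carry_out: Moves the arm, as the interface text tells. Its arguments: {"type":"object","properties":{"deltas":{"type":"array","items":{"type":"array","items":{"type":"number"}}},"force":{"type":"number"}},"required":["deltas"]}

```bash
mkdir -p pics
cat > h.py <<'E'
import numpy as np, cv2
from workcell import manip, camera, ticket, boxes_of, outline_of
def cloud(p):
    f=210/np.tan(np.radians(p["vertical_fov"])/2)
    d=p["depth"]; v,u=np.mgrid[:420,:560]
    c=np.stack([(u-p["cx"])*d/f,(v-p["cy"])*d/f,d],-1)
    return (c-p["t"])@np.array(p["R"])
def save(p,n): cv2.imwrite("pics/"+n,p["img"][:,:,::-1])
E
python3 - <<'E'
from h import *
s=camera("scene");t=camera("top")
cv2.imwrite("pics/a.png",cv2.resize(np.vstack([s["img"],t["img"]])[:,:,::-1],None,fx=.71,fy=.71)) 
np.savez("t.npz",img=t["img"],P=cloud(t)); np.savez("s.npz",img=s["img"],P=cloud(s))
for q in ["block_center","rest","plate_mid","tray","cup","jar","bangle","hammer","graver","bowl","stake"]:
  for n,p in (("s",s),("t",t)):
    print(q,n,[(np.round(b["position"],3).tolist(),round(b["conf"],2)) for b in boxes_of(q,p)][:4])
o=manip.get_obs();print({k:np.round(v,3).tolist() for k,v in o.items()})
E
```

```text
block_center s [([0.477, 0.32, 0.025], 0.74), ([0.435, 0.203, 0.03], 0.74), ([0.462, 0.453, 0.029], 0.73), ([0.587, 0.254, 0.03], 0.63)]
block_center t [([0.453, 0.457, 0.013], 0.83), ([0.423, 0.217, 0.017], 0.67), ([0.346, 0.306, 0.042], 0.65), ([0.458, 0.328, 0.04], 0.62)]
rest s [([0.558, -0.014, 0.034], 0.85)]
rest t [([0.542, -0.004, 0.048], 0.97), ([0.603, -0.461, 0.021], 0.52)]
plate_mid s [([0.546, -0.014, 0.052], 0.93), ([0.74, -0.27, 0.067], 0.52)]
plate_mid t [([0.539, -0.002, 0.049], 0.97)]
tray s [([0.491, -0.316, 0.005], 0.85)]
tray t [([0.489, -0.319, 0.007], 0.97)]
cup s [([0.704, 0.248, 0.056], 0.68)]
cup t [([0.7, 0.264, 0.041], 0.85)]
jar s [([0.738, -0.271, 0.069], 0.67)]
jar t [([0.705, -0.253, 0.091], 0.6)]
bangle s [([0.647, 0.479, 0.008], 0.4)]
bangle t [([0.618, 0.479, 0.015], 0.54)]
hammer s [([0.754, -0.12, 0.027], 0.69)]
hammer t [([0.735, -0.119, 0.025], 0.85), ([0.708, -0.258, 0.094], 0.55)]
graver s [([0.609, -0.467, 0.02], 0.68), ([0.474, 0.319, 0.026], 0.49), ([0.706, 0.248, 0.057], 0.18)]
graver t [([0.604, -0.464, 0.022], 0.95)]
bowl s [([0.559, -0.012, 0.032], 0.67), ([0.767, 0.128, 0.026], 0.58)]
bowl t [([0.792, 0.112, 0.021], 0.72), ([0.706, -0.253, 0.096], 0.56)]
stake s [([0.677, 0.387, 0.037], 0.84)]
stake t []
{'clock': 1.2, 'joint_pos': [-1.283, 0.332, -0.065, 1.46, 0.022, 1.35, -0.089], 'joint_velocities': [0.002, 0.0, -0.0, 0.001, -0.002, 0.001, -0.001], 'tau': [0.0, -62.522, 0.049, -39.183, 0.017, 0.002, -0.0], 'position': [0.191, 0.595, 0.253], 'ee_rot': [0.155, 0.988, 0.0, -0.0], 'ft_force': [-0.912, 0.53, 0.453], 'torque': [-0.002, 0.054, -0.056], 'grasp_force': 0.0, 'grip_width': 0.998}
```

View pics/a.png

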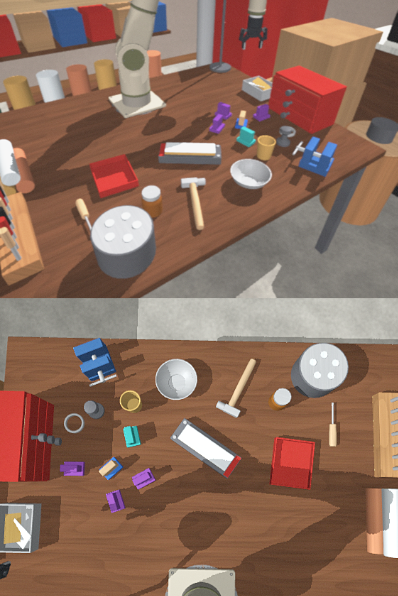

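Top view (half-scale picture): block-shaped things sit at (72,468), (143,477) and (115,500), all purple, (131,436), turquoise, and (110,467), blue with a pale ridge. Only the last fits "blue sole, pale wooden ridge". I'll confirm it in a crop and measure.

Run:
```python
from h import *
T=np.load("t.npz");img=T["img"];P=T["P"]
def big(im,r,c,h,w,k): return cv2.resize(im[r:r+h,c:c+w],None,fx=k,fy=k,interpolation=cv2.INTER_CUBIC)
a=big(img,190,80,110,150,4); 
b=big(img,160,230,110,150,4)
cv2.imwrite("pics/b.png",cv2.resize(np.hstack([a,b]),None,fx=.66,fy=.66)[:,:,::-1])
hsv=cv2.cvtColor(img,cv2.COLOR_RGB2HSV); H,S,V=[hsv[...,i].astype(int) for i in range(3)]
x,y,z=P[...,0],P[...,1],P[...,2]
def rect(m,n):
    q=P[m][:,:2].astype(np.float32); r=cv2.minAreaRect(q*1000); print(n,m.sum(),"rect",np.round(r[0],1),np.round(r[1],1),round(r[2],1),"z",np.round(np.percentile(P[m][:,2],[5,50,95]),3))
near=lambda cx,cy,r:(np.hypot(x-cx,y-cy)<r)
nb=near(.46,.328,.055)
rect(nb&(z>.055),"ridge top")
rect(nb&(z>.008)&(z<.07),"block all")
rect(nb&(H>100)&(H<125)&(S>110)&(z>.008),"blue")
rect(near(.54,0,.17)&(z>.044)&(z<.06),"strip")
rect(near(.54,0,.17)&(z>.025)&(z<.06),"rest")
m=near(.54,0,.17)&(z>.025)&(z<.06)&((H<8)|(H>172))&(S>150)
rect(m,"red stripe"); print(P[m].mean(0))
rect(near(.49,-.318,.13)&(z>.024)&(z<.04),"tray rim")
rect(near(.49,-.318,.13)&(z<.012)&(z>.003)&((H<8)|(H>172))&(S>150),"tray floor")
```

```text
ridge top 251 rect [459.9 334.6] [24.3 60. ] 42.9 z [0.058 0.064 0.068]
block all 566 rect [459.5 335.1] [50.5 71.2] 42.4 z [0.013 0.041 0.067]
blue 221 rect [460.2 334.2] [50.6 69.2] 41.9 z [0.012 0.016 0.02 ]
strip 1933 rect [538.3  -3.2] [200.1  60.6] 55.9 z [0.046 0.05  0.054]
rest 3650 rect [589.8 -37.8] [250.6 214.4] 56.0 z [0.03  0.046 0.053]
red stripe 247 rect [475.6 -97. ] [19.1 82.3] 56.2 z [0.032 0.036 0.04 ]
[ 0.47580052 -0.09696948  0.03561685]
tray rim 535 rect [ 491.1 -313.6] [141.5 170.1] 84.0 z [0.025 0.029 0.033]
tray floor 2475 rect [ 493.4 -317.7] [149.3 174.9] 83.7 z [0.003 0.006 0.01 ]
```

View pics/b.png

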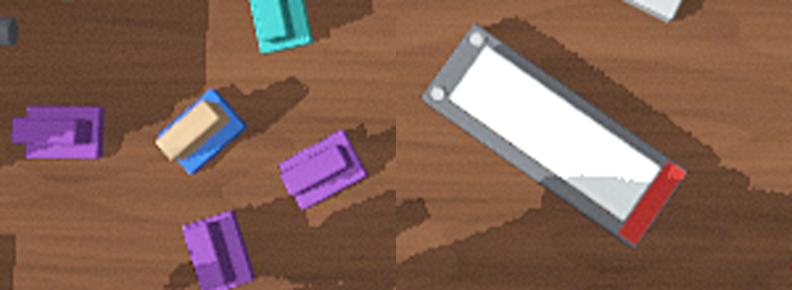

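The crop shows the blue block with the pale ridge (crop ≈(200,130)), surrounded by purple and turquoise look-alikes. The rest's red end is at lower right and its studs at upper left. The block is at (0.460, 0.334) with its long axis at −47.5°. The strip is centred at (0.538, −0.003), running red to plain at 56°.

Add to h.py:
```python
def go(x,y,z,yaw):
    """yaw: wanted world heading (deg) of tool y"""
    o=manip.get_obs(); from scipy.spatial.transform import Rotation as Ro
    R=Ro.from_quat(o["ee_rot"]).as_matrix(); p=np.array(o["position"])
    h=np.degrees(np.arctan2(R[1,1],R[0,1])); d=(yaw-h+90)%180-90
    print("t",round(o["clock"],2),"p",np.round(p,4),"h",round(h,2),"tilt z",np.round(R[:,2],3),"F",np.round(o["ft_force"],1),"grip",round(float(o["grip_width"]),3),o["grasp_force"],"j7",np.round(o["joint_pos"],2))
    print("delta frac",np.round(R.T@(np.array([x,y,z])-p)/.15,3),"spin",round(-d/30,3))
```

```text
(no output)
```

Call:
carry_out(
  deltas=[
    [-0.4, -0.2, 0, 0.3, 0.2],
    [-0.8, -0.4, 0, 0.6, 0.2],
    [-1, -0.5, 0, 0.99, 0.2],
    [-1, -0.5, 0, 0.99, 0.2],
  ],
  force=60,
)

```text
clock: 1.7
position: [0.3145, 0.4751, 0.2538]
ee_rot: [0.407, 0.914, 0.0, 0.001]
ft_force: [-0.9, 1.0, 0.4]
grip_width: 0.599
grasp_force: 0.0
```

```bash
python3 -c "
from h import *
go(.46,.3345,.16,42.4)"
```

```text
t 1.7 p [0.3145 0.4751 0.2538] h 41.99 tilt z [ 0.001 -0.    -1.   ] F [-0.9  1.   0.4] grip 0.599 0.0 j7 [-1.14  0.21  0.08  1.62 -0.02  1.32 -0.32]
delta frac [-1.345  0.094  0.627] spin -0.014
```

Call:
carry_out(
  deltas=[
    [-0.4, 0.03, 0.2, 0, 0.2],
    [-0.8, 0.06, 0.4, 0, 0.2],
    [-1, 0.07, 0.45, 0, 0.2],
    [-1, 0.07, 0.45, 0, 0.2],
  ],
)

```text
clock: 2.2
position: [0.4216, 0.372, 0.1848]
ee_rot: [0.404, 0.915, -0.001, 0.0]
ft_force: [-0.6, -0.3, 0.6]
grip_width: 0.601
grasp_force: 0.0
```

```bash
python3 -c "
from h import *
go(.46,.3345,.13,42.4)"
```

```text
t 2.2 p [0.4216 0.372  0.1848] h 42.31 tilt z [-0.001 -0.002 -1.   ] F [-0.6 -0.3  0.6] grip 0.601 0.0 j7 [-0.95  0.24  0.17  1.73 -0.04  1.18 -0.03]
delta frac [-0.357  0.022  0.366] spin -0.003
```

Call:
carry_out(
  deltas=[
    [-0.2, 0.01, 0.2, 0, 0.2],
    [-0.36, 0.02, 0.36, 0, 0.2],
    [-0.36, 0.02, 0.36, 0, 0.2],
    [-0.36, 0.02, 0.36, 0, 0.2],
    [-0.36, 0.02, 0.36, 0, 0.2],
  ],
)

```text
clock: 2.82
position: [0.4581, 0.3383, 0.1329]
ee_rot: [0.402, 0.916, 0.001, 0.0]
ft_force: [0.6, 1.0, 0.1]
grip_width: 0.596
grasp_force: 0.0
```

Run:
```python
from h import *
go(.46,.3345,.045,42.4)
w=camera("wrist");save(w,"w1.png");P=cloud(w)
x,y,z=P[...,0],P[...,1],P[...,2]
for a,b,n in ((.055,.07,"top"),(.01,.022,"sole")):
    m=(np.hypot(x-.46,y-.335)<.055)&(z>a)&(z<b)
    q=P[m][:,:2].astype(np.float32)*1000
    if len(q)>10: r=cv2.minAreaRect(q);print(n,m.sum(),np.round(r[0],1),np.round(r[1],1),round(r[2],1),np.median(P[m][:,2]))
```

```text
t 2.83 p [0.4581 0.3383 0.1329] h 42.63 tilt z [ 0.001  0.002 -1.   ] F [0.6 1.  0.1] grip 0.596 0.0 j7 [-0.88  0.31  0.2   1.77 -0.07  1.07  0.08]
delta frac [-0.028 -0.009  0.586] spin 0.008
top 3830 [460.6 331.9] [24.  59.9] 43.0 0.06366208578111267
sole 3067 [460.9 331.7] [50.2 70. ] 42.7 0.01575860698004612
```

View pics/w1.png

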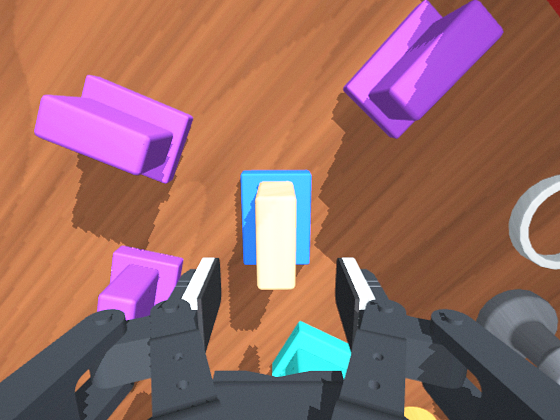

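The wrist view shows the blue-soled block at (276,220), centred between the fingers and square to them. Going down to grip.

Call:
carry_out(
  deltas=[
    [-0.04, -0.01, 0.2, 0.01, 0.2],
    [-0.04, -0.01, 0.4, 0.01, 0.2],
    [-0.04, -0.01, 0.5, 0.01, 0.2],
    [-0.04, -0.01, 0.58, 0.01, 0.2],
    [-0.04, -0.01, 0.58, 0.01, 0.2],
    [-0.04, -0.01, 0.58, 0.01, 0.2],
    [-0.04, -0.01, 0.58, 0.01, -0.6],
    [-0.04, -0.01, 0.58, 0.01, -1],
    [-0.04, -0.01, 0.58, 0.01, -1],
    [-0.04, -0.01, 0.58, 0.01, -1],
    [-0.04, -0.01, 0.58, 0.01, -1],
  ],
  force=70,
)

```text
clock: 4.25
position: [0.4621, 0.3314, 0.0456]
ee_rot: [0.405, 0.914, 0.001, 0.0]
ft_force: [-1.4, -0.5, 6.2]
grip_width: 0.273
grasp_force: 69.6
```

```bash
python3 -c "
from h import *
go(.46,.3345,.15,42.4)"
```

```text
t 4.25 p [0.4621 0.3314 0.0456] h 42.19 tilt z [ 0.001  0.001 -1.   ] F [-1.4 -0.5  6.2] grip 0.273 69.6058738231659 j7 [-0.86  0.42  0.19  1.83 -0.1   0.9   0.11]
delta frac [ 0.025  0.004 -0.696] spin -0.007
```

Call:
carry_out(
  deltas=[
    [0, 0, -0.25, 0, -1],
    [0, 0, -0.5, 0, -1],
    [0, 0, -0.8, 0, -1],
    [-0.3, -0.3, -0.9, 0.3, -1],
    [-0.6, -0.6, -0.9, 0.6, -1],
    [-0.6, -0.8, -0.9, 0.9, -1],
    [-0.6, -0.8, -0.9, 1, -1],
    [-0.6, -0.8, -0.9, 1, -1],
  ],
)

```text
clock: 5.25
position: [0.433, 0.1836, 0.1797]
ee_rot: [0.628, 0.778, 0.0, -0.0]
ft_force: [0.3, 1.2, -2.6]
grip_width: 0.273
grasp_force: 69.7
```

```bash
python3 -c "
from h import *
go(.502,-.057,.15,-34)"
```

```text
t 5.25 p [0.433  0.1836 0.1797] h 12.21 tilt z [-0.  0. -1.] F [ 0.3  1.2 -2.6] grip 0.273 69.7321093082428 j7 [-0.81  0.04  0.32  1.97 -0.01  1.14 -0.27]
delta frac [-1.665  0.111  0.198] spin 1.54
```

Call:
carry_out(
  deltas=[
    [-0.35, 0.02, 0, 0.3, -1],
    [-0.7, 0.05, 0, 0.6, -1],
    [-1, 0.07, 0, 0.9, -1],
    [-1, 0.07, 0, 1, -1],
    [-1, 0.07, 0, 1, -1],
  ],
)

```text
clock: 5.88
position: [0.4753, 0.0394, 0.1796]
ee_rot: [0.808, 0.59, -0.0, -0.0]
ft_force: [0.9, 0.4, -1.1]
grip_width: 0.27
grasp_force: 69.8
```

```bash
python3 -c "
from h import *
go(.502,-.057,.14,-34)"
```

```text
t 5.88 p [0.4753 0.0394 0.1796] h -17.72 tilt z [-0. -0. -1.] F [ 0.9  0.4 -1.1] grip 0.27 69.76437091827393 j7 [-0.65  0.05  0.48  1.96 -0.03  1.14 -0.46]
delta frac [-0.558  0.366  0.264] spin 0.543
```

Call:
carry_out(
  deltas=[
    [-0.3, 0.2, 0, 0.3, -1],
    [-0.56, 0.37, 0.1, 0.54, -1],
    [-0.56, 0.37, 0.26, 0.54, -1],
    [-0.56, 0.37, 0.26, 0.54, -1],
    [-0.56, 0.37, 0.26, 0.54, -1],
  ],
)

```text
clock: 6.5
position: [0.5027, -0.0564, 0.1414]
ee_rot: [0.882, 0.471, 0.0, -0.0]
ft_force: [0.2, 0.1, -3.6]
grip_width: 0.268
grasp_force: 69.8
```

Run:
```python
from h import *
go(.502,-.057,.105,-34)
w=camera("wrist");P=cloud(w);t=camera("top");Q=cloud(t)
im=np.hstack([w["img"],cv2.resize(t["img"][160:270,230:380],(560,420))]);cv2.imwrite("pics/w2.png",cv2.resize(im,None,fx=.7,fy=.7)[:,:,::-1])
def rect(P,m,n):
    q=P[m][:,:2].astype(np.float32)*1000
    if len(q)>10: r=cv2.minAreaRect(q);print(n,m.sum(),np.round(r[0],1),np.round(r[1],1),round(r[2],2),"z",np.round(np.percentile(P[m][:,2],[5,50,95]),4))
for n,P_ in (("w",P),("t",Q)):
    x,y,z=P_[...,0],P_[...,1],P_[...,2]
    near=np.hypot(x-.538,y)<.17
    rect(P_,near&(z>.045)&(z<.055),n+" strip")
    rect(P_,near&(z>.03)&(z<.055),n+" rest")
    rect(P_,(np.hypot(x-.502,y+.057)<.06)&(z>.075)&(z<.118),n+" block")
    k=near&(z>.044)&(z<.056)
    # strip long edges: project on axis
    for a in (55,55.5,56,56.5):
        u=np.array([np.cos(np.radians(a)),np.sin(np.radians(a))]);v=np.array([-u[1],u[0]])
        s=P_[k][:,:2]@u; l=P_[k][:,:2]@v
        print(a,np.round([*np.percentile(s,[.2,99.8]),*np.percentile(l,[.5,99.5])],4),"mid in frame",np.round([np.dot([.5383,-.0032],u),np.dot([.5383,-.0032],v)],4))
```

```text
t 6.5 p [ 0.5027 -0.0564  0.1414] h -33.82 tilt z [ 0.  0. -1.] F [ 0.2  0.1 -3.6] grip 0.268 69.76062297821045 j7 [-0.52  0.18  0.59  1.94 -0.11  1.06 -0.47]
delta frac [-0.006 -0.002  0.243] spin 0.006
w strip 18876 [547.9   5.9] [102.9  60.3] 56.08 z [0.0487 0.0498 0.0509]
w rest 27887 [528.9 -22.3] [178.7  90.4] 56.08 z [0.0339 0.0494 0.0508]
w block 4519 [513.1 -42.7] [38.  50.2] 56.04 z [0.1037 0.1114 0.1126]
55 [ 0.2683  0.37   -0.4752 -0.4155] mid in frame [ 0.3061 -0.4428]
55.5 [ 0.2644  0.366  -0.4779 -0.4184] mid in frame [ 0.3023 -0.4454]
56 [ 0.2605  0.362  -0.4806 -0.4212] mid in frame [ 0.2984 -0.4481]
56.5 [ 0.2566  0.358  -0.4833 -0.4239] mid in frame [ 0.2944 -0.4506]
t strip 1044 [559.1  27.5] [126.   60.4] 55.93 z [0.0465 0.0499 0.0537]
t rest 1887 [6.113e+02 5.000e-01] [161.7 207.2] 56.06 z [0.0322 0.047  0.0529]
55 [ 0.2828  0.4059 -0.4718 -0.4118] mid in frame [ 0.3061 -0.4428]
55.5 [ 0.2791  0.4019 -0.4747 -0.4151] mid in frame [ 0.3023 -0.4454]
56 [ 0.2754  0.3982 -0.4778 -0.4181] mid in frame [ 0.2984 -0.4481]
56.5 [ 0.2718  0.3943 -0.4807 -0.4208] mid in frame [ 0.2944 -0.4506]
```

View pics/w2.png

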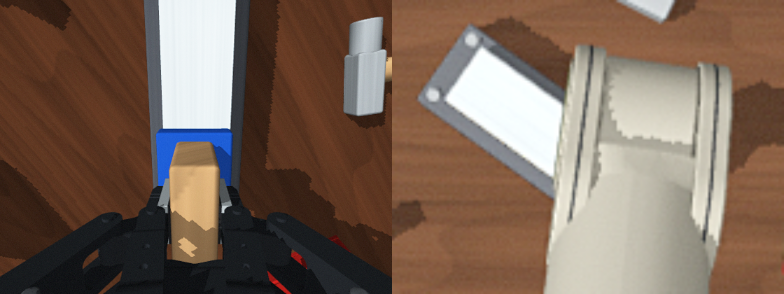

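The wrist view shows the block (195,160) lined up over the strip, within 1–2 mm and 0.1°. Nudge it, then descend in steps.

Call:
carry_out(
  deltas=[
    [-0.01, 0.01, 0.1, 0, -1],
    [-0.01, 0.01, 0.2, 0, -1],
    [-0.01, 0.01, 0.26, 0, -1],
    [-0.01, 0.01, 0.26, 0, -1],
    [-0.01, 0.01, 0.26, 0, -1],
    [-0.01, 0.01, 0.26, 0, -1],
  ],
)

```text
clock: 7.35
position: [0.5031, -0.0596, 0.1022]
ee_rot: [0.883, 0.469, 0.0, 0.0]
ft_force: [-0.4, -0.3, -2.9]
grip_width: 0.273
grasp_force: 69.8
```

```bash
cat >> h.py <<'E'
def avg(n=8):
    F=[];Z=[]
    for _ in range(n):
        camera("top"); o=manip.get_obs(); F.append(o["ft_force"]);Z.append(o["position"])
    print("avg F",np.round(np.mean(F,0),2),"sd",np.round(np.std(F,0),2),"pos",np.round(np.mean(Z,0),4),"sd",np.round(np.std(Z,0),4))
E
python3 -c "
from h import *
go(.502,-.057,.0881,-34);avg(10)"
```

```text
t 7.35 p [ 0.5031 -0.0596  0.1022] h -34.01 tilt z [ 0.001  0.    -1.   ] F [-0.4 -0.3 -2.9] grip 0.273 69.79798436164856 j7 [-0.49  0.24  0.59  1.97 -0.16  0.98 -0.43]
delta frac [ 0.01  -0.016  0.094] spin -0.0
avg F [-0.06 -0.06 -2.54] sd [0.44 0.48 0.37] pos [ 0.5029 -0.0596  0.102 ] sd [0.0001 0.     0.0001]
```

Call:
carry_out(
  deltas=[
    [0, 0, 0.03, 0, -1],
    [0, 0, 0.06, 0, -1],
    [0, 0, 0.08, 0, -1],
    [0, 0, 0.08, 0, -1],
    [0, 0, 0.08, 0, -1],
    [0, 0, 0.08, 0, -1],
  ],
)

```text
clock: 8.6
position: [0.5028, -0.0596, 0.0899]
ee_rot: [0.883, 0.469, 0.0, -0.0]
ft_force: [-0.8, 1.0, 4.1]
grip_width: 0.272
grasp_force: 70.6
```

```bash
python3 -c "
from h import *
go(.502,-.057,.0881,-34);avg(10)"
```

```text
t 8.6 p [ 0.5028 -0.0596  0.0899] h -34.01 tilt z [ 0.  0. -1.] F [-0.8  1.   4.1] grip 0.272 70.6291401386261 j7 [-0.49  0.26  0.58  1.98 -0.17  0.95 -0.42]
delta frac [ 0.011 -0.014  0.012] spin -0.0
avg F [-1.34  0.54  3.7 ] sd [0.53 0.6  0.4 ] pos [ 0.5028 -0.0596  0.0899] sd [0. 0. 0.]
```

Call:
carry_out(
  deltas=[
    [0, 0, 0.008, 0, -1],
    [0.02, 0, 0.008, 0, -1],
    [0.06, 0, 0.008, 0, -1],
    [0.11, 0, 0.008, 0, -1],
    [0.16, 0, 0.008, 0, -1],
    [0.21, 0, 0.008, 0, -1],
    [0.26, 0, 0.008, 0, -1],
    [0.31, 0, 0.008, 0, -1],
    [0.36, 0, 0.008, 0, -1],
    [0.41, 0, 0.008, 0, -1],
    [0.46, 0, 0.008, 0, -1],
    [0.51, 0, 0.008, 0, -1],
    [0.56, 0, 0.008, 0, -1],
    [0.61, 0, 0.008, 0, -1],
    [0.66, 0, 0.008, 0, -1],
    [0.71, 0, 0.008, 0, -1],
    [0.76, 0, 0.008, 0, -1],
    [0.81, 0, 0.008, 0, -1],
    [0.85, 0, 0.008, 0, -1],
    [0.87, 0, 0.008, 0, -1],
  ],
)

```text
clock: 11.6
position: [0.5759, 0.0489, 0.0885]
ee_rot: [0.883, 0.47, -0.0, -0.0]
ft_force: [-3.2, -4.0, 4.4]
grip_width: 0.272
grasp_force: 70.7
```

```bash
python3 -c "
from h import *
u=np.array([.5592,.829]);v=np.array([-.829,.5592])
avg(6);go(.5383+.065*.5592,-.0032+.065*.829,.0887,-34)
p=manip.get_obs()['position'];d=p[:2]-np.array([.5383,-.0032]);print(d@u,d@v)"
```

```text
avg F [-0.8  -0.21  4.58] sd [0.76 0.62 0.23] pos [0.576  0.0491 0.0887] sd [0.     0.     0.0001]
t 11.9 p [0.576  0.0491 0.0888] h -33.98 tilt z [ 0.001  0.001 -1.   ] F [0.3 0.6 4.9] grip 0.276 70.7545280456543 j7 [-0.59  0.41  0.51  1.79 -0.24  1.   -0.57]
delta frac [ 0.003 -0.013  0.001] spin 0.001
0.06447966305361758 -0.0019973826665920687
```

The stroke is done: sunk about 7 mm at both ends and centre travel from −65 to +65 mm. Now lift and go to the tray.

Call:
carry_out(
  deltas=[
    [0, 0, -0.1, 0, -1],
    [0, 0, -0.3, 0, -1],
    [0, 0, -0.55, 0, -1],
    [0, 0, -0.6, 0, -1],
    [-0.3, 0, -0.65, -0.3, -1],
    [-0.6, 0.1, -0.65, -0.6, -1],
    [-0.9, 0.2, -0.65, -0.93, -1],
    [-1, 0.2, -0.65, -0.93, -1],
    [-1, 0.2, -0.65, -0.93, -1],
  ],
)

```text
clock: 13.02
position: [0.5159, -0.0929, 0.1855]
ee_rot: [0.745, 0.667, -0.0, -0.001]
ft_force: [-0.7, 1.4, -2.7]
grip_width: 0.272
grasp_force: 69.8
```

```bash
python3 -c "
from h import *
go(.492,-.316,.17,-6)"
```

```text
t 13.03 p [ 0.5159 -0.0929  0.1855] h -6.3 tilt z [-0.001  0.001 -1.   ] F [-0.7  1.4 -2.7] grip 0.272 69.82389807701111 j7 [-0.43  0.17  0.57  1.84 -0.1   1.16  0.07]
delta frac [-1.496  0.005  0.103] spin -0.01
```

Call:
carry_out(
  deltas=[
    [-0.35, 0, 0, 0, -1],
    [-0.7, 0, 0, 0, -1],
    [-0.95, 0, 0, 0, -1],
    [-1, 0, 0, 0, -1],
    [-1, 0, 0, 0, -1],
  ],
)

```text
clock: 13.65
position: [0.5015, -0.2402, 0.1855]
ee_rot: [0.744, 0.669, -0.0, -0.0]
ft_force: [0.3, 0.6, -2.4]
grip_width: 0.272
grasp_force: 69.8
```

Call:
carry_out(
  deltas=[
    [-0.25, 0, 0, 0, -1],
    [-0.45, 0, 0.1, 0, -1],
    [-0.5, 0, 0.3, 0, -1],
    [-0.5, 0, 0.4, 0, -1],
    [-0.5, 0, 0.4, 0, -1],
    [-0.5, 0, 0.4, 0, -1],
  ],
)

```text
clock: 14.4
position: [0.4938, -0.3154, 0.127]
ee_rot: [0.743, 0.669, 0.0, 0.0]
ft_force: [-1.0, -1.0, -2.7]
grip_width: 0.274
grasp_force: 69.9
```

Run:
```python
from h import *
go(.492,-.316,.0506,-6)
w=camera("wrist");s=camera("scene")
cv2.imwrite("pics/w3.png",cv2.resize(np.hstack([w["img"],s["img"]]),None,fx=.7,fy=.7)[:,:,::-1])
```

```text
t 14.4 p [ 0.4938 -0.3154  0.127 ] h -6.02 tilt z [ 0.001  0.    -1.   ] F [-1.  -1.  -2.7] grip 0.274 69.87722754478455 j7 [-0.05  0.41  0.67  1.75 -0.28  1.09  0.61]
delta frac [-0.005 -0.012  0.509] spin -0.001
```

View pics/w3.png

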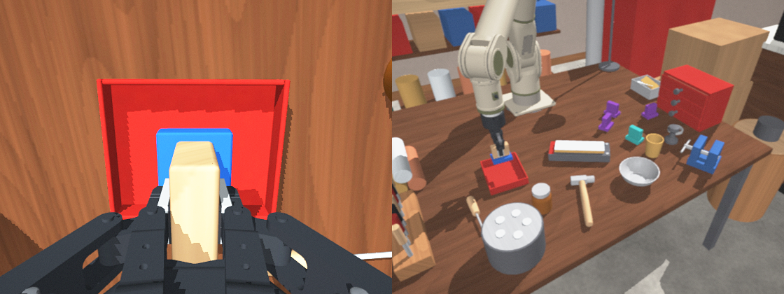

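The wrist view shows the block (195,165) centred over the red tray and square to it. The strip has sprung back and the bystanders are in place. Lowering gently.

Call:
carry_out(
  deltas=[
    [0, 0, 0.15, 0, -1],
    [0, 0, 0.3, 0, -1],
    [0, 0, 0.42, 0, -1],
    [0, 0, 0.47, 0, -1],
    [0, 0, 0.49, 0, -1],
    [0, 0, 0.5, 0, -1],
    [0, 0, 0.505, 0, -1],
    [0, 0, 0.505, 0, -1],
    [0, 0, 0.505, 0, -1],
  ],
)

```text
clock: 15.62
position: [0.493, -0.3164, 0.0506]
ee_rot: [0.744, 0.668, 0.0, 0.0]
ft_force: [-0.4, 0.2, 0.2]
grip_width: 0.266
grasp_force: 70.0
```

```bash
python3 -c "
from h import *
avg(6);go(.492,-.316,.0506,-6)"
```

```text
avg F [ 0.08 -0.21  0.91] sd [0.33 0.25 0.74] pos [ 0.493  -0.3164  0.0506] sd [0. 0. 0.]
t 15.93 p [ 0.493  -0.3164  0.0506] h -6.1 tilt z [ 0.001 -0.    -1.   ] F [ 0.4 -0.4  2.1] grip 0.274 70.51319718360901 j7 [-0.01  0.51  0.62  1.8  -0.36  0.95  0.66]
delta frac [ 0.002 -0.007  0.   ] spin -0.003
```

Call:
carry_out(
  deltas=[
    [0, 0, 0, 0, -0.3],
    [0, 0, 0, 0, -0.1],
    [0, 0, 0, 0, 0.1],
    [0, 0, 0, 0, 0.1],
    [0, 0, 0, 0, 0.1],
    [0, 0, 0, 0, 0.1],
    [0, 0, -0.1, 0, 0.1],
    [0, 0, -0.3, 0, 0.1],
    [0, 0, -0.6, 0, 0.1],
    [0, 0, -0.9, 0, 0.1],
    [0, 0, -0.9, 0, 0.1],
  ],
)

```text
clock: 17.3
position: [0.4942, -0.3177, 0.1899]
ee_rot: [0.744, 0.668, 0.002, 0.003]
ft_force: [-0.7, -0.0, -0.2]
grip_width: 0.555
grasp_force: 0.0
```

Run:
```python
from h import *
go(.492,-.316,.0506,-6)
w=camera("wrist");s=camera("scene")
cv2.imwrite("pics/w4.png",cv2.resize(np.hstack([w["img"],s["img"]]),None,fx=.7,fy=.7)[:,:,::-1])
P=cloud(w);x,y,z=P[...,0],P[...,1],P[...,2]
m=(np.hypot(x-.493,y+.316)<.045)&(z>.06)&(z<.08);q=P[m]
print(cv2.minAreaRect(q[:,:2].astype(np.float32)*1000),np.percentile(q[:,2],[5,50,95]))
```

```text
t 17.3 p [ 0.4942 -0.3177  0.1899] h -6.14 tilt z [ 0.007 -0.002 -1.   ] F [-0.7 -0.  -0.2] grip 0.555 0.0 j7 [-0.08  0.34  0.7   1.69 -0.23  1.2   0.57]
delta frac [ 0.011 -0.022  0.929] spin -0.005
((492.9615173339844, -315.5223388671875), (59.56325912475586, 23.523359298706055), 84.4244384765625) [0.06671403 0.0686377  0.06978307]
```

View pics/w4.png

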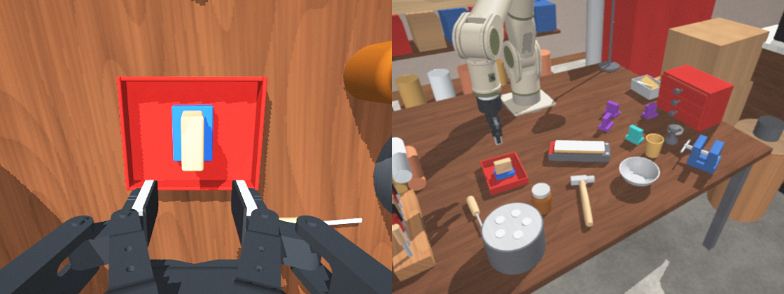

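The block stands flat in the tray at (192,135) with its top at 69 mm as expected. The gripper is clear.

```bash
python3 -c "
from h import *
print(ticket.hand_in())"
```

```text
the job is handed in; nothing more can be done
None
```

I made one stroke with the blue-soled block from the red end to the plain end, then set it flat in the red tray, let go and handed the job in at about 17 s; the strip read about 7 mm sunk after the stroke, but I took no readings during it.

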